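# Find the full tin of glass grit by its weight

## Robot

A 7-joint arm with a two-finger parallel gripper is mounted at the origin on the work surface. World frame = base frame: x ahead of the robot, y to its left, z up, the work surface at z = 0. Lengths are in mm, angles in degrees, forces in N, time in s.
With the tool pointing down it reaches from about 425 to 1025 mm from the base axis. Payload 9.4 kg.
Tool frame: the origin (TCP) lies between the finger pads; the fingertips stand 11 mm ahead of it and the grasp point (between the pads) lies 8 mm behind it; z points along the fingers, y is the line along which they close (so a half turn about z gives the same grasp; the last joint's range is limited). The gripper opens to 85 mm and grips with 20 to 120 N. Pads are 22 mm wide; open, the fingers measure 114 mm over their backs; the gripper's body (76 mm by 85 mm) begins 54 mm behind the grasp point. The pads swing forward as they close: fully open they stand 13 mm farther back than shut.
Start: joints at [63.043, 34.337, -0.143, 91.639, 0.103, 54.024, -4.572], TCP at [278.174, -669.51, 242.275] pointing down, gripper open.
Joint ranges: [-147.43, 147.43], [-19.82, 112.94], [-74.19, 73.91], [6.32, 146.72], [-59.91, 239.91], [6.04, 106.73], [-150.56, 150.56]. Speed limits (degrees/s): [127.2, 127.2, 172.46, 172.46, 180, 180, 180].

## Interface

Orientations are given as a 3x3 rotation matrix whose columns are the frame's x, y, z axes.
In Python, from rig import * gives the robot as it stands.
- The arm moves only by the shell command python3 -m creep 'ROWS' [FORCE]. ROWS is JSON, one flat list of numbers, 5 for each row, row after row: the shift along the tool's x, y, z in cm, then the turn about the tool's z in degrees, then the finger opening in cm, from 0 to 8.54. A call has 1 to 10 rows; each row is the pose to reach, as a shift and turn from the pose commanded when the call began, along the tool's axes at that moment; what a row does not reach only later rows make up. A row lasts 1/12 s, in which the tool goes at most 41.7 mm and 7.16 degrees, less where a joint would pass 70% of its speed; a pose out of reach is approached as far as the arm can. A call with a gripper value outside its range is refused whole. The fingers move at their own pace and stop on an object; FORCE is the grip in N (left out, the last holds). Time passes only in rows, so rows that repeat a pose let the fingers close. It gives the time, the measured TCP pose, the force, the opening and the grip force at its end, in the units of the state.
- get_obs(): the state, without advancing time (a new reading comes with each control period).
- read_camera(name): name is "scene" or "top" or "wrist"; returns a dict with "color" (420x560x3 uint8, red, green, blue), "K" (3x3 intrinsics, pixels), "pose" (4x4, takes a point from camera to world coordinates). Camera axes: x right, y down, z forward; pixel columns grow to the right and rows downward; lengths in mm; the calibration is good to about 2 mm. A picture is of the moment at which its call begins. There is no depth.
- sign_off(): hands the job in; it is judged then, once.
The state is a dict: "time": time; "joint_positions": joint angles; "joint_vel": joint speeds; "tau": joint torques, N m; "ee_pos": TCP position; "tcp_rot": TCP orientation; "force": force on the tool from outside, world axes, zero at the start; "ft_torque": the same for the moment, N m; "grip_width": finger opening in mm; "grip_force": force on a finger pad.
Only numpy, scipy, OpenCV 4.12 (cv2) and the standard library are available. Lean on these libraries where they do the work, as an engineer would, in place of code of your own. Each camera call takes 0.05 s, during which the arm holds its last target. There are 200 camera calls.

## Task

The lid lifter has been left lying on top of the tins of glass grit: first hang it by its eye on the brass post of the tool stand and let go of it. Then heft the three identical tins to feel which one is full, stand the two light ones back upright on the marble slab, and finish while holding the heaviest tin in the gripper, upright and still, at least 10 cm above the slab: do not put it down. Leave the cup, tape, jar and bottles where they are.

Things in the scene. Friction and masses are not known exactly. Their poses are not given: they have to be found in the camera images.
- tin_a: One of three outwardly identical closed round tins, bare metal with a blue band, 58 mm diameter, 90 mm high, standing on the slab about 120 mm from the next. Origin: centre of its underside, z up. Grip it from above across the diameter. One of the three, in any of the places, is full and weighs 1.7 to 4 times as much as each of the others (all 0.15 to 0.75 kg); this cannot be seen.
- tin_b: One of three outwardly identical closed round tins, bare metal with a blue band, 58 mm diameter, 90 mm high, standing on the slab about 120 mm from the next. Origin: centre of its underside, z up. Grip it from above across the diameter. One of the three, in any of the places, is full and weighs 1.7 to 4 times as much as each of the others (all 0.15 to 0.75 kg); this cannot be seen.
- tin_c: One of three outwardly identical closed round tins, bare metal with a blue band, 58 mm diameter, 90 mm high, standing on the slab about 120 mm from the next. Origin: centre of its underside, z up. Grip it from above across the diameter. One of the three, in any of the places, is full and weighs 1.7 to 4 times as much as each of the others (all 0.15 to 0.75 kg); this cannot be seen.
- lifter: Lid lifter, 109 mm long along its x, 80 g, lying flat on the lid of the middle tin. Red grip x -38 to +38 mm, 18 mm wide (y), 26 mm high; steel blade 5 mm thick at the -x end; at the +x end a flat steel eye plate 36 x 36 mm, 8 mm thick. All flush with the flat underside. Origin: centre of the grip's underside, near the balance point; z up.
- lifter_eye (a point): Centre of the hole in the lid lifter's eye plate: a vertical through hole 22 mm in diameter, 55 mm along +x from the lifter's origin, 4 mm above its underside.
- lifter_grip (a point): Middle of the lid lifter's red grip, 13 mm above its underside.
- stand: Fixed tool stand: wooden base 100 x 100 x 18 mm, an upright wooden column up to a collar of 30 mm diameter whose top is 100 mm above the table, and from there a thin brass post 10 mm in diameter rising 40 mm more. Origin: centre of the base's underside, z up.
- post_tip (a point): Top end of the stand's brass post, on its axis, 140 mm above the table and 40 mm above the collar. A tool whose eye is over the post drops its free end when let go and hangs aslant from the collar.
- slab: Fixed marble slab, 150 mm (x) by 400 mm (y), 18 mm thick, on which the three tins stand in a row along its y. Origin: centre of its underside, z up.
- cup: White paper-coloured cup, 68 mm wide, 85 mm high. Origin: centre of its underside. A bystander; leave it alone.
- tape: Yellow tape roll lying flat, 90 mm outside diameter, 25 mm high. Origin: centre of its underside. A bystander; leave it alone.
- jar: Amber glass jar with black lid, 64 mm wide, 95 mm high. Origin: centre of its underside. A bystander; leave it alone.
- bottle_green: Green bottle, 80 mm wide, 290 mm high, at the left. Origin: centre of its underside. A bystander; leave it alone.
- bottle_clear: Clear bottle with blue cap, 74 mm wide, 220 mm high, at the left. Origin: centre of its underside. A bystander; leave it alone.
- bottle_dark: Amber bottle with orange cap, 76 mm wide, 230 mm high, at the right. Origin: centre of its underside. A bystander; leave it alone.

How it is judged (in metres and radians):
On the way, in this order (a step that is already met when the one before it is completed fails the run):
1. the lid lifter hangs by its eye on the post, let go of and at rest (horizontal distance between lifter_eye and post_tip below 0.013 m and z of lifter_eye in the frame of post_tip between -0.05 and -0.015 m and contact force between lifter and the arm below 0.2 N and contact force between lifter and the fingers below 0.2 N and linear speed of lifter below 0.05 m/s), for 0.2 s.
2. a tin is lifted off the slab by the fingers (((height (world z) of tin_a above 0.03 m and contact force between tin_a and the fingers above 2 N) or (height (world z) of tin_b above 0.03 m and contact force between tin_b and the fingers above 2 N) or (height (world z) of tin_c above 0.03 m and contact force between tin_c and the fingers above 2 N))), for 0.2 s.
At the end, for the whole second after the job is handed in: Lifter's eye is round the post (hole within 13 mm of its axis, 15 to 50 mm below its tip), untouched; the full tin is held by the fingers alone, underside 108 mm or more above the table, tilt under 0.35, still; both light tins (under 3.7 N each) rest on the slab, upright to 0.1 rad (horizontal distance between lifter_eye and post_tip below 0.013 m and z of lifter_eye in the frame of post_tip between -0.05 and -0.015 m and contact force between lifter and the arm below 0.2 N and contact force between lifter and the fingers below 0.2 N and ((height (world z) of tin_a above 0.108 m and angle between tin_a's own z axis and vertical below 0.35 rad and linear speed of tin_a below 0.05 m/s and contact force between tin_a and the fingers above 2 N and contact force between tin_a and slab below 0.1 N and contact force between tin_a and lifter below 0.1 N and contact force between tin_a and stand below 0.1 N and contact force between tin_a and tin_b below 0.1 N and contact force between tin_a and tin_c below 0.1 N and angle between each of tin_b, tin_c's own z axis and vertical below 0.1 rad and z of tin_b in the frame of slab between 0.014 and 0.023 m and linear speed of each of tin_b, tin_c below 0.03 m/s and contact force between tin_b and slab between 1 and 3.7 N and z of tin_c in the frame of slab between 0.014 and 0.023 m and contact force between tin_c and slab between 1 and 3.7 N) or (height (world z) of tin_b above 0.108 m and angle between tin_b's own z axis and vertical below 0.35 rad and linear speed of tin_b below 0.05 m/s and contact force between tin_b and the fingers above 2 N and contact force between tin_b and slab below 0.1 N and contact force between tin_b and lifter below 0.1 N and contact force between tin_b and stand below 0.1 N and contact force between tin_b and tin_a below 0.1 N and contact force between tin_b and tin_c below 0.1 N and angle between each of tin_a, tin_c's own z axis and vertical below 0.1 rad and z of tin_a in the frame of slab between 0.014 and 0.023 m and linear speed of each of tin_a, tin_c below 0.03 m/s and contact force between tin_a and slab between 1 and 3.7 N and z of tin_c in the frame of slab between 0.014 and 0.023 m and contact force between tin_c and slab between 1 and 3.7 N) or (height (world z) of tin_c above 0.108 m and angle between tin_c's own z axis and vertical below 0.35 rad and linear speed of tin_c below 0.05 m/s and contact force between tin_c and the fingers above 2 N and contact force between tin_c and slab below 0.1 N and contact force between tin_c and lifter below 0.1 N and contact force between tin_c and stand below 0.1 N and contact force between tin_c and tin_a below 0.1 N and contact force between tin_c and tin_b below 0.1 N and angle between each of tin_a, tin_b's own z axis and vertical below 0.1 rad and z of tin_a in the frame of slab between 0.014 and 0.023 m and linear speed of each of tin_a, tin_b below 0.03 m/s and contact force between tin_a and slab between 1 and 3.7 N and z of tin_b in the frame of slab between 0.014 and 0.023 m and contact force between tin_b and slab between 1 and 3.7 N))); the arm keeps its last pose, push and grip.
It fails at once if a bystander (cup, tape, jar or bottle) is pushed by more than 30 mm or tipped by more than 0.5 rad (distance of any of cup, tape, jar, bottle_green, bottle_clear, bottle_dark from where it was at the start of the episode above 0.03 m or angle between any of cup, tape, jar, bottle_green, bottle_clear, bottle_dark's own z axis and vertical above 0.5 rad).
It also fails if it takes over 72 s, if anything falls off the work surface, if the arm or the gripper's body presses on something with over 40 N, if the wrist force passes 120 N, or if a joint passes its speed limit or range.

## Working session

There is one attempt and no reset: what is moved stays moved. The work goes in short steps, Python scripts to look and compute and a shell command to move; the robot and the scene stay as the last step left them, time stands still between calls to the robot, and variables do not carry over. Pictures are saved under pics/ and viewed, at most 10 in all, crops included, and the job is handed in when it is done.

```bash
mkdir -p pics; python3 - <<'E'
from rig import *
import cv2,numpy as np
o=get_obs(); print(o['tcp_rot'],o['force'],o['grip_width'],o['time'])
for n in('scene','top'):
    c=read_camera(n); cv2.imwrite(f'pics/{n}0.png',c['color'][:,:,::-1]); print(n,c['K'],c['pose'])
E
```

```text
[[ 9.23442206e-01  3.83736815e-01 -7.41187123e-04]
 [ 3.83737496e-01 -9.23441216e-01  1.36178331e-03]
 [-1.61876350e-04 -1.54194947e-03 -9.99998798e-01]] [-0.92028244  0.48051111 -0.08457269] 85.25897797033369 0.0
scene [[533.238831     0.         275.44635135]
 [  0.         533.238831   210.30161621]
 [  0.           0.           1.        ]] [[ 7.57829233e-01  4.00112241e-01 -5.15368846e-01  1.39957282e+03]
 [ 6.52450568e-01 -4.62596908e-01  6.00260242e-01 -9.59323441e+02]
 [ 1.76343596e-03 -7.91147455e-01 -6.11622919e-01  1.09401740e+03]
 [ 0.00000000e+00  0.00000000e+00  0.00000000e+00  1.00000000e+00]]
top [[397.53394369   0.         271.84377701]
 [  0.         397.53394369 210.98303139]
 [  0.           0.           1.        ]] [[-1.15120577e-01 -9.70683600e-01  2.10999054e-01  3.07603093e+02]
 [-9.93345151e-01  1.13253787e-01 -2.09521031e-02  2.46960239e+01]
 [-3.55857892e-03 -2.12006905e-01 -9.77261689e-01  1.31427757e+03]
 [ 0.00000000e+00  0.00000000e+00  0.00000000e+00  1.00000000e+00]]
```

View pics/scene0.png

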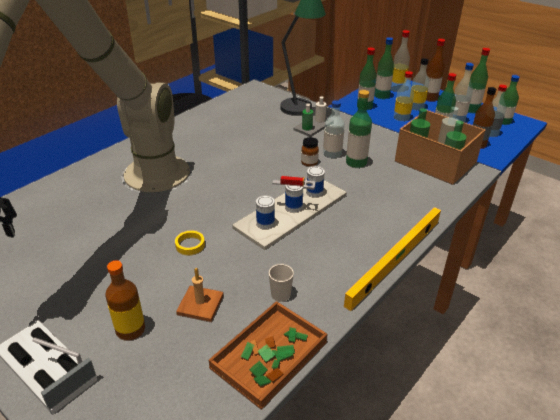

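View pics/top0.png

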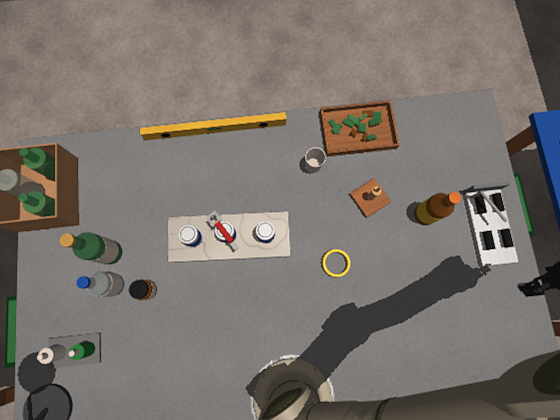

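The scene view shows the lifter on the middle tin, with the stand near (200,300). In the top view the tins are at about (188,235), (224,231) and (265,231). The red grip runs from (217,222) to (235,246), and the post is near (376,190).

```bash
cat > h.py <<'E'
from rig import *
import cv2,numpy as np
def ray(c,u,v):
    d=c['pose'][:3,:3]@np.linalg.solve(c['K'],[u,v,1.]); return c['pose'][:3,3],d
def plane(c,u,v,z):
    p,d=ray(c,u,v); return p+d*(z-p[2])/d[2]
def tri(*rs):
    A=sum(np.eye(3)-np.outer(d,d)/(d@d) for p,d in rs); b=sum((np.eye(3)-np.outer(d,d)/(d@d))@p for p,d in rs)
    return np.linalg.solve(A,b)
def proj(c,P):
    q=c['K']@(c['pose'][:3,:3].T@(np.asarray(P,float)-c['pose'][:3,3])); return q[:2]/q[2]
def blobs(m,amin=20):
    n,l,s,ce=cv2.connectedComponentsWithStats(m.astype(np.uint8)); return [(ce[i].round(1),s[i,4],s[i,:4]) for i in range(1,n) if s[i,4]>=amin]
def red(c):
    h=cv2.cvtColor(c['color'],cv2.COLOR_RGB2HSV); return ((h[...,0]<6)|(h[...,0]>174))&(h[...,1]>170)&(h[...,2]>90)
def todelta(P):
    o=get_obs(); return o['tcp_rot'].T@(np.asarray(P,float)-o['ee_pos'])/10
E
python3 - <<'E'
from h import *
c=read_camera('top'); s=read_camera('scene')
m=red(c); m[:200]=0; m[260:]=0; m[:,:200]=0; m[:,245:]=0
for k,a,b in blobs(m): print('red',k,a,b,plane(c,*k,130))
ys,xs=np.nonzero(m); print(cv2.minAreaRect(np.c_[xs,ys].astype(np.float32)))
for u,v in((188,235),(224,231),(265,231)): print('tin',plane(c,u,v,108))
for u,v in((213,217),(216,222),(235,246)): print('lift',plane(c,u,v,116))
print('posttip',plane(c,376,190,140), tri(ray(c,376,190),ray(s,197,269)))
hs=cv2.cvtColor(s['color'],cv2.COLOR_RGB2HSV)
ms=red(s);ms[:165]=0;ms[200:]=0;ms[:,:270]=0;ms[:,330:]=0
for k,a,b in blobs(ms):print('sred',k,a,b,plane(s,*k,125))
A=np.hstack([cv2.resize(c['color'][180:280,160:300],None,fx=2.8,fy=3,interpolation=2),cv2.resize(c['color'][150:250,320:420],None,fx=3,fy=3,interpolation=2)])
B=np.hstack([cv2.resize(s['color'][150:240,220:360],None,fx=2.8,fy=3,interpolation=2),cv2.resize(s['color'][250:340,150:250],None,fx=3,fy=3,interpolation=2)])
cv2.imwrite('pics/z1.png',np.vstack([A,B])[:,:,::-1])
E
```

```text
red [223.8 232.1] 118 [215 222  18  21] [515.37054525 150.68044364 130.        ]
((223.79495239257812, 231.8754119873047), (23.25255584716797, 5.335731029510498), 51.8427734375)
tin [522.97463988 262.94275064 108.        ]
tin [522.56574303 152.103549   108.        ]
tin [507.98789623  26.95693167 108.        ]
lift [568.48481591 180.96897492 116.        ]
lift [551.82228991 173.13631364 116.        ]
lift [471.48703549 122.29068799 116.        ]
posttip [ 589.41937064 -324.0548574   140.        ] [ 592.24581232 -329.64072493  124.64188928]
sred [291.8 179.9] 141 [281 176  22   9] [518.69479468 146.85520808 125.        ]
```

View pics/z1.png

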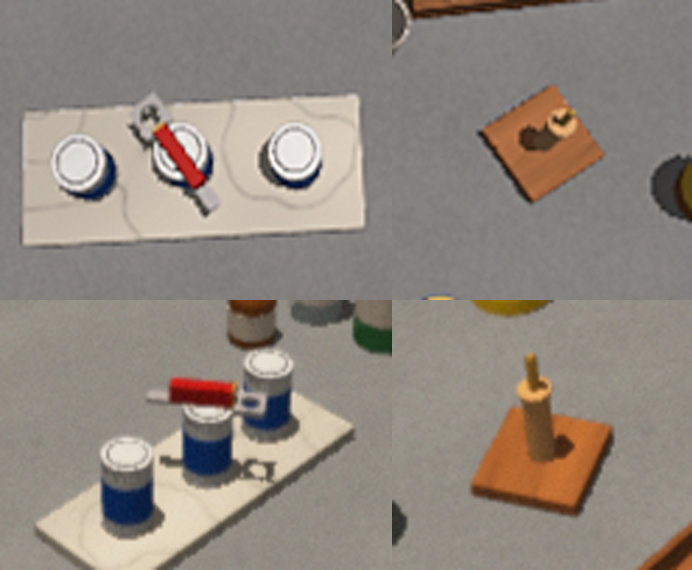

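The zoom puts the post tip at top (380,187) and scene (196,268). The eye hole is at top (214,218). Lifter yaw is about 32°.

```bash
python3 - <<'E'
from h import *
c=read_camera('top'); s=read_camera('scene'); w=read_camera('wrist')
P=tri(ray(c,380.3,187),ray(s,196.3,268.3));print('post',P, plane(c,380.3,187,140),plane(s,196.3,268.3,140))
print('collar',plane(c,377,191.5,100))
E_=plane(c,213.9,218.3,112);print('eye',E_)
h=cv2.cvtColor(c['color'],cv2.COLOR_RGB2HSV)
for n,(u,v) in dict(cup=(314,160),tape=(336,263),dark=(420,215)).items(): print(n,plane(c,u,v,0))
print(todelta([516.5,149,242]))
o=get_obs();print('camera in tool',o['tcp_rot'].T@(w['pose'][:3,3]-o['ee_pos']),o['tcp_rot'].T@w['pose'][:3,:3],w['K'][0,0])
E
```

```text
post [ 598.32258711 -338.91744848  137.60616243] [ 597.27040328 -338.72733936  140.        ] [ 600.84146541 -339.9676799   140.        ]
collar [ 593.81673601 -338.23205904  100.        ]
eye [564.95723263 179.07540037 112.        ]
cup [ 754.63279755 -170.02281274    0.        ]
tape [ 393.0895055  -192.84500305    0.        ]
dark [ 519.72297698 -497.96449874    0.        ]
[ 5.34158207e+01 -6.64287255e+01  2.74707958e-02]
camera in tool [  74.17923794    0.26537778 -130.45778823] [[ 1.24939512e-03 -9.57560918e-01 -2.88228257e-01]
 [ 9.99999204e-01  1.14618700e-03  5.26840268e-04]
 [-1.74118170e-04 -2.88228686e-01  9.57561588e-01]] 316.9282099525659
```

```bash
python3 -m creep '[1.2,-1.5,0,0,8.5, 3.7,-4.6,0,0,8.5, 6.2,-7.7,0,0,8.5, 8.7,-10.8,0,0,8.5, 11.2,-13.9,0,0,8.5, 13.7,-17,0,0,8.5, 16.2,-20.1,0,0,8.5, 18.7,-23.2,0,0,8.5, 21.2,-26.3,0,0,8.5, 23.7,-29.4,0,0,8.5]' 20; python3 -c "
from h import *
print(todelta([516.5,149,242]))"
```

```text
time: 1.18
ee_pos: [384.4, -305.3, 242.5]
tcp_rot: [[0.924, 0.384, 0.001], [0.384, -0.924, -0.0], [0.0, 0.001, -1.0]]
force: [0.7, -0.4, 0.8]
grip_width: 85.0
grip_force: 0.0
[ 29.62067623 -36.89259303   0.04337191]
```

```bash
python3 -m creep '[2.5,-3.1,0,-1,8, 5,-6.2,0,-2,8, 7.5,-9.3,0,-3,7, 10,-12.4,0,-4,6, 12.5,-15.5,0,-5,5, 15,-18.6,0,-6,4.5, 17.5,-21.7,0,-7,4.5, 20,-24.8,0,-8,4.5, 22.5,-27.9,0,-9,4.5, 25,-31,0,-10,4.5]'; python3 -c "
from h import *
print(todelta([516.5,149,220]))"
```

```text
time: 2.02
ee_pos: [496.4, 77.2, 242.6]
tcp_rot: [[0.842, 0.539, 0.001], [0.539, -0.842, 0.0], [0.001, 0.0, -1.0]]
force: [0.9, -0.9, 0.4]
grip_width: 45.1
grip_force: 0.0
[ 5.56202263 -4.96897904  2.2590849 ]
```

```bash
python3 -m creep '[2.8,-2.5,1,0,4.5, 5.0,-4.4,2.2,0,4.5, 5.6,-5,2.2,0,4.5, 5.6,-5,2.2,0,4.5, 5.6,-5,2.2,0,4.5]'; python3 - <<'E'
from h import *
w=read_camera('wrist');cv2.imwrite('pics/w1.png',w['color'][:,:,::-1])
m=red(w)
o=get_obs();print(o['ee_pos'],o['force'])
for k,a,b in blobs(m,100):print(k,a,b,plane(w,*k,134))
ys,xs=np.nonzero(m); r=cv2.minAreaRect(np.c_[xs,ys].astype(np.float32)); print([plane(w,*q,134) for q in cv2.boxPoints(r)])
E
```

```text
time: 2.43
ee_pos: [516.1, 146.9, 220.2]
tcp_rot: [[0.842, 0.539, -0.001], [0.539, -0.842, -0.001], [-0.001, 0.0, -1.0]]
force: [-0.7, -1.7, 0.8]
grip_width: 45.1
grip_force: 0.0
[516.14457889 145.958588   220.39075364] [-0.05249185 -0.41529771 -0.13317051]
[276.9 208.4] 2090 [266 164  24  92] [521.8755124  149.99198878 134.        ]
[array([549.95911162, 176.81663077, 134.        ]), array([558.41614633, 163.62389804, 134.        ]), array([495.96085504, 122.60610552, 134.        ]), array([486.66077671, 137.12121128, 134.        ])]
```

View pics/w1.png

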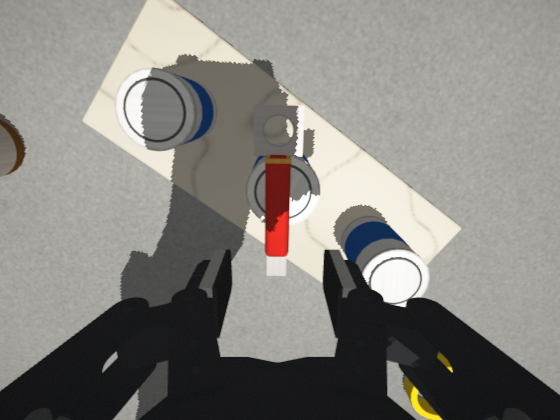

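The wrist view shows the red grip centred at (277,208), aligned with the tool x axis, with the eye at (279,129). The grip length measures 75 mm at z=134 against 76 mm expected, so I descend.

```bash
python3 -m creep '[0.5,0,2.5,0,4.5, 0.7,0,5.5,0,4.5, 0.7,0,8,0,4.5, 0.7,0,9.4,0,4.5, 0.7,0,9.7,0,4.5, 0.7,0,9.7,0,3, 0.7,0,9.7,0,1.5, 0.7,0,9.7,0,0.5, 0.7,0,9.7,0,0.5, 0.7,0,9.7,0,0.5]' 40; python3 -m creep '[0,0,0,0,0.5, 0,0,-0.5,0,0.5, 0,0,-1.5,0,0.5, 0,0,-3.5,0,0.5, 0,0,-6,0,0.5, 0,0,-8,0,0.5, 0,0,-8,0,0.5, 0,0,-8,0,0.5]'
```

```text
time: 3.32
ee_pos: [523.0, 151.0, 124.6]
tcp_rot: [[0.843, 0.538, 0.002], [0.538, -0.843, 0.0], [0.002, 0.001, -1.0]]
force: [-0.1, -1.0, 7.6]
grip_width: 17.1
grip_force: 40.1
time: 3.98
ee_pos: [522.8, 151.4, 205.0]
tcp_rot: [[0.843, 0.538, 0.003], [0.538, -0.843, 0.001], [0.003, 0.001, -1.0]]
force: [-0.3, -0.6, -1.8]
grip_width: 17.3
grip_force: 39.1
```

```bash
python3 - <<'E'
from h import *
w=read_camera('wrist');o=get_obs()
# predicted eye pixel and crop
E_=o['ee_pos']+o['tcp_rot']@np.array([54,0,12.6]); u,v=proj(w,E_).round().astype(int);print(u,v)
m=red(w);
for k,a,b in blobs(m,100):
  p=plane(w,*k,o['ee_pos'][2]+9.4);print(k,a,b,o['tcp_rot'].T@(p-o['ee_pos']))
cv2.imwrite('pics/w2.png',cv2.resize(w['color'][v-60:v+140,u-100:u+100],None,fx=3,fy=3)[:,:,::-1])
print(u-100,v-60)
E
```

```text
276 158
[276.9 203.6] 263 [263 199  28  10] [38.63655526  0.56651759 -9.36325189]
[277.  286.9] 5204 [257 220  41 139] [ 0.74962074  0.64919586 -9.39911479]
176 98
```

View pics/w2.png

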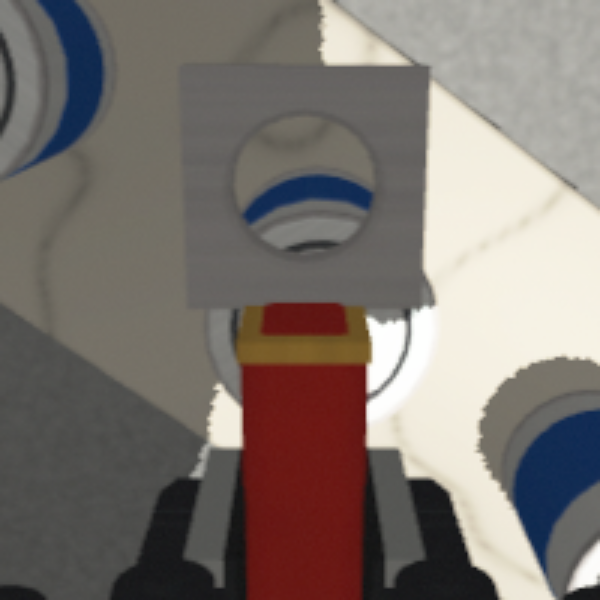

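The plate is seen square-on with the hole centred at (277,159). That puts the eye at tool (53.4, 0.6) mm, so I carry it to the post.

```bash
python3 -m creep '[-1,1.7,0,2,0.5, -3,5.2,0,6,0.5, -5,8.7,0,10,0.5, -7,12.2,0,15,0.5, -9,15.7,0,20,0.5, -11,19.2,0,25,0.5, -13,22.7,0,30,0.5, -15,26.2,0,35,0.5, -17,29.7,0,40,0.5, -19,33.2,0,45,0.5]'; python3 -c "
from h import *
print(todelta([546.5,-326.5,195]))"
```

```text
time: 4.87
ee_pos: [539.9, -232.6, 202.1]
tcp_rot: [[0.976, -0.219, -0.002], [-0.219, -0.976, 0.001], [-0.002, -0.0, -1.0]]
force: [1.4, 0.2, -1.2]
grip_width: 16.6
grip_force: 39.1
[2.70142718 9.01257125 0.70649417]
```

```bash
python3 -m creep '[0.8,3,0.2,0,0.5, 1.6,6,0.5,0,0.5, 2.4,8,0.7,0,0.5, 2.7,9,0.7,0,0.5, 2.7,9,0.7,0,0.5, 2.7,9,0.7,0,0.5]'; python3 - <<'E'
from h import *
w=read_camera('wrist');o=get_obs()
print(o['ee_pos'])
for n,P in dict(tip=[598.5,-338.5,140],eye=o['ee_pos']+o['tcp_rot']@np.array([53.4,.6,12.6]),collar=[598.5,-338.5,100]).items(): print(n,proj(w,P))
cv2.imwrite('pics/w3.png',cv2.resize(w['color'][80:280,176:376],None,fx=3,fy=3)[:,:,::-1])
E
```

```text
time: 5.37
ee_pos: [547.4, -323.6, 195.3]
tcp_rot: [[0.977, -0.215, -0.002], [-0.215, -0.977, 0.001], [-0.002, -0.001, -1.0]]
force: [-1.0, 0.1, -0.8]
grip_width: 17.1
grip_force: 39.1
[ 547.75758531 -322.69122586  195.62400442]
tip [283.37644729 147.8417978 ]
eye [276.23305908 157.97785673]
collar [282.34589032 141.20008634]
```

View pics/w3.png

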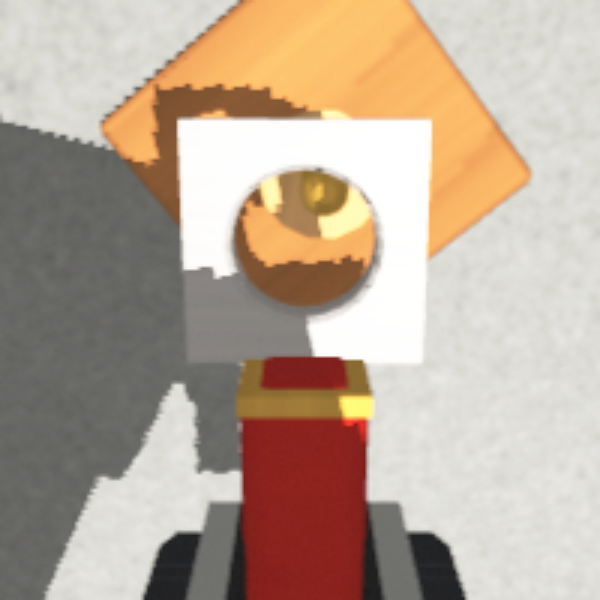

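Through the hole the brass tip shows at about (284,143), and the hole's centre is at (278,160).

```bash
python3 - <<'E'
from h import *
w=read_camera('wrist');o=get_obs()
t=plane(w,284,143.3,140);e=plane(w,278,160.3,o['ee_pos'][2]-12.6+4)
print(t,e,o['ee_pos'],o['tcp_rot'].T@(t-e)/10)
E
```

```text
[ 601.28716614 -338.40334947  140.        ] [ 599.52397383 -334.39084164  187.31412603] [ 547.96234356 -322.37336051  195.91412603] [0.26275094 0.3603037  4.73069752]
```

```bash
python3 -m creep '[0.2,0.2,1,0,0.5, 0.26,0.36,2,0,0.5, 0.26,0.36,3,0,0.5, 0.26,0.36,3.2,0,0.5, 0.26,0.36,3.2,0,0.5, 0.26,0.36,3.2,0,0.5]'; python3 - <<'E'
from h import *
w=read_camera('wrist');o=get_obs()
print(o['ee_pos'])
cv2.imwrite('pics/w4.png',cv2.resize(w['color'][110:210,226:326],None,fx=5,fy=5)[:,:,::-1])
E
```

```text
time: 5.97
ee_pos: [549.5, -328.5, 163.8]
tcp_rot: [[0.977, -0.215, -0.001], [-0.215, -0.977, 0.0], [-0.001, -0.0, -1.0]]
force: [-0.4, 0.6, -1.3]
grip_width: 17.2
grip_force: 39.1
[ 549.68189174 -328.641931    164.24067137]
```

View pics/w4.png

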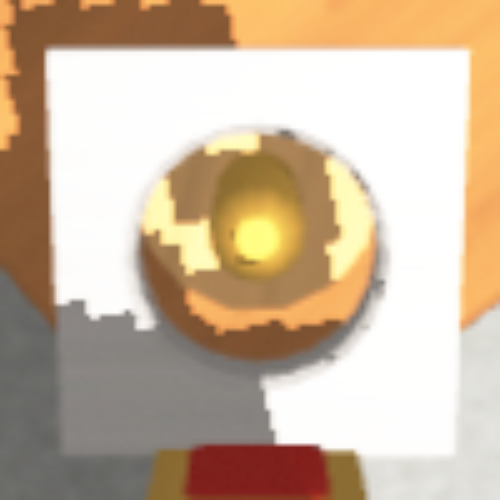

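The tip is now at about (277.6,157), and the hole at (278.4,159.6).

```bash
python3 - <<'E'
from h import *
w=read_camera('wrist');o=get_obs()
t=plane(w,277.6,157,140);e=plane(w,278.4,159.6,155.3)
print(t,e,o['tcp_rot'].T@(t-e)/10)
E
```

```text
[ 600.69459252 -340.10579205  140.        ] [ 601.63190098 -340.64565137  155.3       ] [-0.10370069 -0.03274393  1.52995881]
```

```bash
python3 -m creep '[-0.1,0,0.7,0,0.5, -0.1,0,1.5,0,0.5, -0.1,0,2.3,0,0.5, -0.1,0,3.1,0,0.5, -0.1,0,3.9,0,0.5, -0.1,0,4.3,0,0.5, -0.1,0,4.3,0,0.5]'
```

```text
time: 6.65
ee_pos: [548.1, -328.1, 119.7]
tcp_rot: [[0.977, -0.215, -0.002], [-0.215, -0.977, 0.001], [-0.002, -0.001, -1.0]]
force: [-0.1, 0.3, -2.0]
grip_width: 17.4
grip_force: 39.1
```

No contact on the way down. Releasing slowly, then rising.

```bash
python3 -m creep '[0,0,0,0,2.2, 0,0,0,0,3.5, 0,0,0,0,5, 0,0,0,0,6, 0,0,0,0,6, 0,0,-1,0,6, 0,0,-3,0,6, 0,0,-6,0,6, 0,0,-9,0,6, 0,0,-11,0,6]'; python3 - <<'E'
from h import *
w=read_camera('wrist');t=read_camera('top');s=read_camera('scene')
for c in(w,t,s):
  m=red(c)
  print([(k,a) for k,a,b in blobs(m,15)])
a=cv2.resize(w['color'],(560,420));b=cv2.resize(s['color'][250:340,150:250],None,fx=2,fy=2);c=cv2.resize(t['color'][150:230,320:420],None,fx=2,fy=2)
im=np.zeros((420,760,3),np.uint8);im[:,:560]=a;im[:180,560:]=b;im[190:350,560:]=c
cv2.imwrite('pics/w5.png',im[:,:,::-1])
h=cv2.cvtColor(t['color'],cv2.COLOR_RGB2HSV)
E
```

```text
time: 7.48
ee_pos: [549.2, -328.9, 234.9]
tcp_rot: [[0.976, -0.216, 0.003], [-0.216, -0.976, -0.001], [0.003, 0.001, -1.0]]
force: [0.4, 0.0, 0.3]
grip_width: 59.6
grip_force: 0.0
[(array([276.5, 170.5]), np.int32(140)), (array([276.3, 210. ]), np.int32(1090))]
[(array([374.7, 214.2]), np.int32(65))]
[(array([405.1,  32.7]), np.int32(36)), (array([440.4,  41. ]), np.int32(36)), (array([370.2,  49.8]), np.int32(39)), (array([485.3,  50.5]), np.int32(37)), (array([408.5,  73.5]), np.int32(34)), (array([451.3,  75.8]), np.int32(40)), (array([502.3,  86.9]), np.int32(31)), (array([181.8, 265.6]), np.int32(46)), (array([191.7, 270.4]), np.int32(16))]
```

View pics/w5.png

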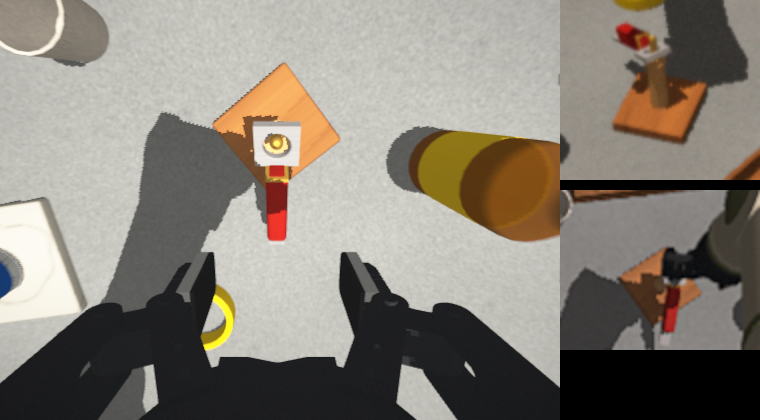

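The lifter hangs aslant with the post through its eye: wrist view tip (277,143), plate around it. Next I locate the tin lids.

```bash
cat >> h.py <<'E'
def blue(c):
    h=cv2.cvtColor(c['color'],cv2.COLOR_RGB2HSV); return (h[...,0]>100)&(h[...,0]<125)&(h[...,1]>120)&(h[...,2]>30)
E
python3 - <<'E'
from h import *
t=read_camera('top');s=read_camera('scene');w=read_camera('wrist')
for c,r in((t,(210,265,165,292)),(s,(160,245,235,350))):
  g=cv2.cvtColor(c['color'],cv2.COLOR_RGB2GRAY)
  m=blue(c);k=np.zeros_like(m);k[r[0]:r[1],r[2]:r[3]]=1
  for a in blobs(m&k,20):print('blue',a,plane(c,*a[0],60))
g=cv2.cvtColor(t['color'],cv2.COLOR_RGB2GRAY)
for q in cv2.HoughCircles(cv2.resize(g[200:270,160:300],None,fx=4,fy=4,interpolation=2),cv2.HOUGH_GRADIENT,1,80,param1=100,param2=15,minRadius=32,maxRadius=48)[0]:
  u,v=q[0]/4+160-.4,q[1]/4+200-.4;print(u,v,q[2]/4,plane(t,u,v,108))
E
```

```text
blue (array([196.5, 240.1]), np.int32(43), array([189, 231,  12,  15], dtype=int32)) [512.05800239 246.70978674  60.        ]
blue (array([230.5, 238.4]), np.int32(28), array([223, 232,  13,  11], dtype=int32)) [504.97799848 138.7588148   60.        ]
blue (array([265.9, 240.1]), np.int32(23), array([258, 237,  16,   6], dtype=int32)) [486.53800554  27.46952833  60.        ]
blue (array([314.7, 186.5]), np.int32(161), array([307, 180,  16,  13], dtype=int32)) [542.75129718 241.15918732  60.        ]
blue (array([293.5, 201.4]), np.int32(171), array([286, 195,  16,  13], dtype=int32)) [541.76184215 129.50252395  60.        ]
blue (array([265. , 217.9]), np.int32(181), array([257, 211,  17,  14], dtype=int32)) [528.92057231   4.90381711  60.        ]
223.975 229.975 9.325 [525.75264161 151.89357517 108.        ]
187.225 233.725 9.3 [527.19671738 265.02793662 108.        ]
263.225 231.725 11.575 [506.37927411  32.62203358 108.        ]
```

```bash
python3 -m creep '[-0.6,-1.7,0,-2,8.5, -1.7,-5,0,-6,8.5, -2.9,-8.7,0,-10,8.5, -4.1,-12.4,0,-14,8.5, -5.3,-16.1,0,-18,8.5, -6.5,-19.8,0,-22,8.5, -7.7,-23.5,0,-26,8.5, -8.9,-27.2,0.5,-30,8.5, -10.1,-30.9,1.5,-34,8.5, -11.6,-34,2.5,-34,8.5]'; python3 -m creep '[0,0,1,0,8.5, 0,0,1,0,8.5, 0,0,1,0,8.5]'; python3 - <<'E'
from h import *
w=read_camera('wrist');o=get_obs();print(o['force'],o['ee_pos'])
g=cv2.cvtColor(w['color'],cv2.COLOR_RGB2GRAY)
m=blue(w)
print(blobs(m,150))
cs=cv2.HoughCircles(cv2.medianBlur(g,5),cv2.HOUGH_GRADIENT,1,60,param1=120,param2=25,minRadius=30,maxRadius=75)
for q in cs[0][:6]: print(q,plane(w,q[0],q[1],108))
im=w['color'].copy()
for q in cs[0][:6]: cv2.circle(im,(int(q[0]),int(q[1])),int(q[2]),(255,0,0),1)
cv2.imwrite('pics/w6.png',im[:,:,::-1])
E
```

```text
time: 8.62
ee_pos: [508.0, 31.5, 205.6]
tcp_rot: [[0.928, 0.373, -0.0], [0.373, -0.928, 0.001], [0.0, -0.001, -1.0]]
force: [0.4, 1.1, -0.8]
grip_width: 85.1
grip_force: 0.0
time: 8.87
ee_pos: [507.8, 28.4, 195.4]
tcp_rot: [[0.93, 0.368, -0.003], [0.368, -0.93, -0.001], [-0.003, -0.0, -1.0]]
force: [0.9, -0.5, -0.1]
grip_width: 85.0
grip_force: 0.0
[-0.00917899 -1.1110776   0.20980911] [508.36319709  27.65530902 195.95719515]
[(array([36.5, 68.6]), np.int32(2980), array([ 0, 23, 65, 82], dtype=int32)), (array([177.2, 117.8]), np.int32(983), array([148,  85,  44,  72], dtype=int32)), (array([281.8, 163.8]), np.int32(409), array([253, 156,  60,  26], dtype=int32))]
[285.5 208.5  30.7] [515.76548728  24.5003103  108.        ]
[113.5 129.5  49.5] [524.57045492 152.3911872  108.        ]
[15.5 79.5 49.9] [532.10060254 217.93703111 108.        ]
```

View pics/w6.png

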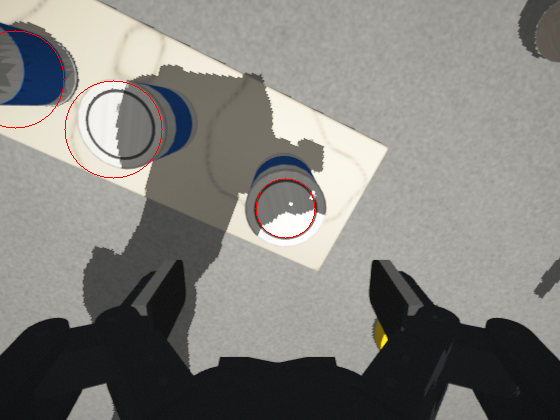

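The wrist view shows the near tin's lid at (286,207), which is (516,24) in world, and the middle lid at (121,124). I descend and grip.

```bash
cat >> h.py <<'E'
def weigh():
    o=get_obs(); print('F',np.round(o['force'],2),'w',round(o['grip_width'],1),'g',round(o['grip_force'],1),'z',o['ee_pos'].round(1),'tau',np.round(o['tau'],2))
E
python3 -c "
from h import *
w=read_camera('wrist');print(plane(w,121,124,108),plane(w,286,207,108));weigh()"
python3 -m creep '[0.4,0.4,2,0,8.5, 0.6,0.6,5,0,8.5, 0.6,0.6,8,0,8.5, 0.6,0.6,10.5,0,8.5, 0.6,0.6,11.7,0,8.5, 0.6,0.6,11.7,0,8.5, 0.6,0.6,11.7,0,7, 0.6,0.6,11.7,0,6, 0.6,0.6,11.7,0,5, 0.6,0.6,11.7,0,4]' 60
python3 -m creep '[0,0,0,0,4, 0,0,0,0,4, 0,0,-0.5,0,4, 0,0,-1.5,0,4, 0,0,-2.5,0,4, 0,0,-3,0,4, 0,0,-3,0,4, 0,0,-3,0,4, 0,0,-3,0,4, 0,0,-3,0,4]'; python3 -c "
from h import *
weigh()"
for i in 1 2 3; do python3 -m creep '[0,0,0,0,4, 0,0,0,0,4]' |grep ^force;done
```

```text
[530.66058226 148.05713644 108.        ] [517.44052458  23.79728308 108.        ]
F [-1.3  -0.25 -0.03] w 85.1 g 0.0 z [508.7  27.3 196.3] tau [-9.100e-01 -5.434e+01 -7.200e-01 -1.788e+01 -1.000e-02  0.000e+00
  0.000e+00]
time: 9.8
ee_pos: [517.2, 24.7, 80.8]
tcp_rot: [[0.93, 0.367, 0.002], [0.367, -0.93, -0.0], [0.002, 0.001, -1.0]]
force: [-0.2, -0.7, 5.2]
grip_width: 56.7
grip_force: 64.1
time: 10.63
ee_pos: [516.1, 25.2, 109.0]
tcp_rot: [[0.93, 0.368, -0.001], [0.368, -0.93, -0.0], [-0.001, -0.0, -1.0]]
force: [0.1, 0.2, -2.6]
grip_width: 56.7
grip_force: 64.5
F [ 0.1   0.17 -2.59] w 56.7 g 64.5 z [516.1  25.2 109. ] tau [ 5.000e-02 -6.302e+01  2.000e-02 -1.302e+01  1.000e-02  1.000e-02
  0.000e+00]
force: [0.2, 0.6, -3.1]
force: [-0.3, 0.2, -2.4]
force: [-0.5, -0.4, -2.8]
```

C weighs about 2.7 N. I set it back and move on to the middle tin.

```bash
python3 -m creep '[0,0,1,0,4, 0,0,2,0,4, 0,0,2.6,0,4, 0,0,2.9,0,4, 0,0,3,0,4, 0,0,3,0,4, 0,0,3,0,5.7, 0,0,3,0,6.5, 0,0,3,0,7.5, 0,0,3,0,8.5]'
python3 -m creep '[0,0,0,0,8.5, 0,0,-1,0,8.5, 0,0,-4,0,8.5, 0,0,-8,0,8.5, 2,-3.3,-11.5,-3,8.5, 3.5,-6.5,-11.5,-6,8.5, 5,-9.5,-11.5,-9,8.5, 5.9,-10.9,-11.5,-12,8.5, 5.9,-10.9,-11.5,-12,8.5, 5.9,-10.9,-11.5,-12,8.5]'
python3 - <<'E'
from h import *
w=read_camera('wrist');weigh()
g=cv2.cvtColor(w['color'],cv2.COLOR_RGB2GRAY)
cs=cv2.HoughCircles(cv2.medianBlur(g,3),cv2.HOUGH_GRADIENT,1,30,param1=120,param2=22,minRadius=28,maxRadius=48)
for q in cs[0][:8]: print(q,plane(w,q[0],q[1],108))
cv2.imwrite('pics/w7.png',w['color'][:,:,::-1])
E
```

```text
time: 11.97
ee_pos: [516.3, 25.1, 78.8]
tcp_rot: [[0.93, 0.368, -0.0], [0.368, -0.93, -0.0], [-0.0, -0.0, -1.0]]
force: [-0.1, 0.3, -0.4]
grip_width: 84.1
grip_force: 0.0
time: 12.8
ee_pos: [530.9, 148.7, 194.4]
tcp_rot: [[0.832, 0.554, -0.0], [0.554, -0.832, -0.0], [-0.0, -0.0, -1.0]]
force: [-0.2, -0.6, 0.1]
grip_width: 84.8
grip_force: 0.0
F [-0.46  0.23  0.83] w 85.1 g 0.0 z [530.8 147.4 194.2] tau [-1.640e+00 -6.005e+01 -2.230e+00 -1.987e+01 -5.000e-02 -7.000e-02
  3.000e-02]
[130.5 123.5  39.7] [531.74230507 265.36482913 108.        ]
[273.5 219.5  29.3] [528.20501521 149.28359217 108.        ]
[370.5 276.5  30.8] [530.9229008   61.86138934 108.        ]
[165.5 125.5  35.8] [543.47939939 245.46391234 108.        ]
[391.5 310.5  29.7] [516.44895521  29.04237236 108.        ]
```

View pics/w7.png

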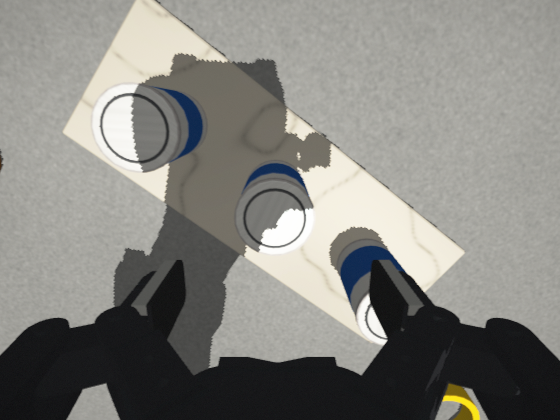

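All tins stand upright. The middle lid is at (274,219), which is (528.5,149), and the far lid is at (136,127).

```bash
python3 -c "
from h import *
w=read_camera('wrist');print(plane(w,136,127,108))"
python3 -m creep '[-0.1,-0.2,2,0,8.5, -0.1,-0.2,5,0,8.5, -0.1,-0.2,8,0,8.5, -0.1,-0.2,10.5,0,8.5, -0.1,-0.2,11.6,0,8.5, -0.1,-0.2,11.6,0,8.5, -0.1,-0.2,11.6,0,7, -0.1,-0.2,11.6,0,6, -0.1,-0.2,11.6,0,5, -0.1,-0.2,11.6,0,4]' 60
python3 -m creep '[0,0,0,0,4, 0,0,0,0,4, 0,0,-0.5,0,4, 0,0,-1.5,0,4, 0,0,-2.5,0,4, 0,0,-3,0,4, 0,0,-3,0,4, 0,0,-3,0,4, 0,0,-3,0,4, 0,0,-3,0,4]'
for i in 1 2 3; do python3 -m creep '[0,0,0,0,4, 0,0,0,0,4]' |grep ^force;done
```

```text
[531.92892724 259.78578186 108.        ]
time: 13.73
ee_pos: [530.0, 149.3, 80.0]
tcp_rot: [[0.834, 0.553, 0.002], [0.553, -0.834, 0.001], [0.002, 0.001, -1.0]]
force: [-1.4, -0.4, 6.0]
grip_width: 56.7
grip_force: 63.5
time: 14.57
ee_pos: [529.0, 149.2, 107.9]
tcp_rot: [[0.833, 0.553, -0.001], [0.553, -0.833, -0.0], [-0.001, -0.0, -1.0]]
force: [-0.1, -1.0, -5.7]
grip_width: 56.6
grip_force: 65.2
force: [-0.5, -0.0, -5.0]
force: [-0.4, -0.1, -4.0]
force: [-0.2, 0.6, -4.7]
```

B weighs about 4.9 N. The task asks for all three to be hefted, so I put B back and check A.

```bash
python3 -m creep '[0,0,1,0,4, 0,0,2,0,4, 0,0,2.6,0,4, 0,0,2.9,0,4, 0,0,3,0,4, 0,0,3,0,4, 0,0,3,0,5.7, 0,0,3,0,6.5, 0,0,3,0,7.5, 0,0,3,0,8.5]'
python3 -m creep '[0,0,0,0,8.5, 0,0,-1,0,8.5, 0,0,-4,0,8.5, 0,0,-8,0,8.5, 2,-3,-11.5,-3,8.5, 4,-6,-11.5,-6,8.5, 6,-8.5,-11.5,-9,8.5, 6.4,-9.2,-11.5,-12,8.5, 6.4,-9.2,-11.5,-12,8.5, 6.4,-9.2,-11.5,-12,8.5]'
python3 - <<'E'
from h import *
w=read_camera('wrist');weigh()
g=cv2.cvtColor(w['color'],cv2.COLOR_RGB2GRAY)
cs=cv2.HoughCircles(cv2.medianBlur(g,3),cv2.HOUGH_GRADIENT,1,30,param1=120,param2=22,minRadius=28,maxRadius=48)
for q in cs[0][:8]: print(q,plane(w,q[0],q[1],108))
print(blobs(blue(w),150))
E
```

```text
time: 15.9
ee_pos: [529.4, 149.4, 78.0]
tcp_rot: [[0.833, 0.553, 0.0], [0.553, -0.833, 0.0], [0.0, 0.0, -1.0]]
force: [0.0, 0.5, -0.5]
grip_width: 84.0
grip_force: 0.0
time: 16.73
ee_pos: [531.4, 261.0, 193.4]
tcp_rot: [[0.701, 0.713, -0.0], [0.713, -0.701, -0.001], [-0.001, 0.0, -1.0]]
force: [0.3, -0.6, -0.1]
grip_width: 85.0
grip_force: 0.0
F [-0.49  0.24 -0.38] w 85.2 g 0.0 z [531.6 259.9 193.2] tau [-1.540e+00 -6.486e+01 -3.240e+00 -2.093e+01 -4.000e-02 -5.000e-02
  5.000e-02]
[273.5 207.5  36.4] [535.27026158 267.43664711 108.        ]
[364.5 301.5  35.2] [532.04826704 162.63984472 108.        ]
[ 47.5 178.5  36.1] [438.15127755 392.12660412 108.        ]
[(array([274.5, 170. ]), np.int32(454), array([245, 162,  59,  23], dtype=int32)), (array([345.7, 262.2]), np.int32(1254), array([323, 245,  55,  52], dtype=int32))]
```

```bash

python3 -m creep '[0.6,-0.2,2,0,8.5, 0.6,-0.2,5,0,8.5, 0.6,-0.2,8,0,8.5, 0.6,-0.2,10.5,0,8.5, 0.6,-0.2,11.5,0,8.5, 0.6,-0.2,11.5,0,8.5, 0.6,-0.2,11.5,0,7, 0.6,-0.2,11.5,0,6, 0.6,-0.2,11.5,0,5, 0.6,-0.2,11.5,0,4]' 60
python3 -m creep '[0,0,0,0,4, 0,0,0,0,4, 0,0,-0.5,0,4, 0,0,-1.5,0,4, 0,0,-2.5,0,4, 0,0,-3,0,4, 0,0,-3,0,4, 0,0,-3,0,4, 0,0,-3,0,4, 0,0,-3,0,4]'
for i in 1 2 3; do python3 -m creep '[0,0,0,0,4, 0,0,0,0,4]' |grep ^force;done
```

```text
time: 17.62
ee_pos: [535.4, 267.2, 80.2]
tcp_rot: [[0.701, 0.714, 0.002], [0.714, -0.701, 0.001], [0.002, 0.001, -1.0]]
force: [-0.6, -1.3, 6.9]
grip_width: 56.4
grip_force: 63.6
time: 18.45
ee_pos: [534.2, 266.9, 107.9]
tcp_rot: [[0.7, 0.714, -0.001], [0.714, -0.7, -0.0], [-0.001, -0.0, -1.0]]
force: [-0.4, -0.3, -2.5]
grip_width: 56.4
grip_force: 64.0
force: [0.8, -0.8, -2.5]
force: [0.0, -0.9, -3.3]
force: [-1.2, 0.4, -2.2]
```

A weighs about 2.6 N, so B in the middle is the full one. I put A back and take B.

```bash
python3 -m creep '[0,0,1,0,4, 0,0,2,0,4, 0,0,2.6,0,4, 0,0,2.9,0,4, 0,0,3,0,4, 0,0,3,0,4, 0,0,3,0,5.7, 0,0,3,0,6.5, 0,0,3,0,7.5, 0,0,3,0,8.5]' >/dev/null
python3 -m creep '[0,0,0,0,8.5, 0,0,-1,0,8.5, 0,0,-4,0,8.5, 0,0,-8,0,8.5, -2,1.8,-11.5,3,8.5, -4.5,4,-11.5,6,8.5, -7,6.3,-11.5,9,8.5, -8.7,7.9,-11.5,12,8.5, -8.7,7.9,-11.5,12,8.5, -8.7,7.9,-11.5,12,8.5]'
python3 - <<'E'
from h import *
weigh();print(todelta([529.4,149.3,78]))
w=read_camera('wrist')
g=cv2.cvtColor(w['color'],cv2.COLOR_RGB2GRAY)
cs=cv2.HoughCircles(cv2.medianBlur(g,3),cv2.HOUGH_GRADIENT,1,30,param1=120,param2=22,minRadius=28,maxRadius=48)
for q in cs[0][:8]: print(q,plane(w,q[0],q[1],108))
E
```

```text
time: 20.62
ee_pos: [530.1, 148.1, 193.9]
tcp_rot: [[0.835, 0.551, 0.0], [0.551, -0.835, -0.0], [0.0, 0.001, -1.0]]
force: [0.1, 1.0, -0.5]
grip_width: 84.7
grip_force: 0.0
F [ 0.09  0.98 -0.46] w 84.7 g 0.0 z [530.1 148.1 193.9] tau [ 2.090e+00 -6.050e+01  5.000e-02 -1.843e+01  1.100e-01  1.200e-01
 -1.000e-02]
[ 1.98455626e-03 -1.48669664e-01  1.15934645e+01]
[142.5 131.5  44.1] [531.39185635 255.66964129 108.        ]
[273.5 209.5  37.2] [533.98934613 152.91904898 108.        ]
[369.5 274.5  30.7] [530.92428529  63.17544097 108.        ]
```

```bash

python3 -m creep '[0.2,-0.1,2,0,8.5, 0.2,-0.1,5,0,8.5, 0.2,-0.1,8,0,8.5, 0.2,-0.1,10.5,0,8.5, 0.2,-0.1,11.6,0,8.5, 0.2,-0.1,11.6,0,8.5, 0.2,-0.1,11.6,0,7, 0.2,-0.1,11.6,0,6, 0.2,-0.1,11.6,0,5, 0.2,-0.1,11.6,0,4]' 70
python3 -m creep '[0,0,0,0,4, 0,0,0,0,4, 0,0,-0.5,0,4, 0,0,-1.5,0,4, 0,0,-3.5,0,4, 0,0,-6,0,4, 0,0,-9,0,4, 0,0,-12,0,4, 0,0,-13,0,4, 0,0,-13,0,4]'
python3 -m creep '[0,0,0,0,4, 0,0,0,0,4, 0,0,0,0,4, 0,0,0,0,4, 0,0,0,0,4, 0,0,0,0,4]'
python3 - <<'E'
from h import *
weigh()
t=read_camera('top');s=read_camera('scene')
print('top red',[(k,a) for k,a,b in blobs(red(t),15)]); print('scene red',[(k,a) for k,a,b in blobs(red(s),15) if k[1]>120])
m=blue(s);m[:130]=0;m[250:]=0;m[:,:230]=0;m[:,352:]=0;print('blue',blobs(m,20))
E
```

```text
time: 21.5
ee_pos: [531.8, 152.3, 79.1]
tcp_rot: [[0.833, 0.553, 0.003], [0.553, -0.833, 0.001], [0.003, 0.0, -1.0]]
force: [-2.9, 1.3, 7.3]
grip_width: 56.6
grip_force: 74.7
time: 22.33
ee_pos: [532.3, 151.7, 210.3]
tcp_rot: [[0.834, 0.552, 0.005], [0.552, -0.834, 0.002], [0.005, 0.002, -1.0]]
force: [0.7, -0.4, -6.2]
grip_width: 56.5
grip_force: 76.1
time: 22.83
ee_pos: [530.8, 151.6, 206.4]
tcp_rot: [[0.833, 0.553, -0.001], [0.553, -0.833, -0.0], [-0.001, -0.0, -1.0]]
force: [-0.2, 0.1, -4.8]
grip_width: 56.9
grip_force: 75.9
F [-0.18  0.06 -4.8 ] w 56.9 g 75.9 z [530.8 151.6 206.4] tau [ 1.000e-02 -6.216e+01 -1.560e+00 -2.130e+01  1.000e-02  4.000e-02
 -0.000e+00]
top red [(array([375.4, 209.6]), np.int32(114))]
scene red [(array([183.7, 266.9]), np.int32(85))]
blue [(array([293.3, 168.8]), np.int32(179), array([285, 162,  18,  14], dtype=int32)), (array([314.2, 186.5]), np.int32(160), array([307, 181,  16,  12], dtype=int32)), (array([264.7, 217.8]), np.int32(176), array([257, 212,  17,  13], dtype=int32))]
```

The light tins are where they were, with unchanged outlines, and the lifter is on the post. Handing in.

```bash
python3 -c "
from rig import *
print(sign_off())"
```

```text
the job is handed in; nothing more can be done
None
```

The job is handed in, but no verdict came back: the lifter hangs on the post, the full tin (the middle one, about 4.9 N against 2.6–2.7 N for the others) is held still with its underside about 14 cm above the table, and both light tins stand upright on the slab.

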